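Tighten the air-line elbow and aim its outlet at the hose guide post

ROBOT

A 7-joint arm with a two-finger parallel gripper is mounted at the origin on a cart in front of the work surface, level with it; the furniture and walls round the work are solid. World frame = base frame: x ahead of the robot, y to its left, z up, the work surface at z = 0. Lengths are in m, angles in rad, forces in N, time in s.
With the tool pointing down it reaches from about 0.4 to 0.875 m from the base axis. Payload 19.3 kg.
Tool frame: the origin (TCP) lies at the very end of the fingers, on their centre line; the grasp point (between the pads) lies 19 mm behind it; z points along the fingers, y is the line along which they close (so a half turn about z gives the same grasp; the last joint's range is limited). The gripper opens to 85 mm and grips with 20 to 120 N. Pads are 22 mm wide; open, the fingers measure 114 mm over their backs; the gripper's body (76 mm by 85 mm) begins 54 mm behind the grasp point. The pads swing forward as they close: fully open they stand 13 mm farther back than shut.
Start: joints at [-1.331, 0.521, -0.036, 1.599, 0.021, 1.021, -0.113], TCP at [0.191, 0.595, 0.231] pointing down, gripper open.
Joint ranges: [-2.91, 2.91], [-0.3, 2.13], [-1.5, 1.42], [0.17, 2.43], [-1.26, 4.41], [0.16, 1.93], [-2.52, 2.52]. Speed limits (rad/s): [1.89, 1.89, 2.39, 2.39, 3.01, 3.01, 3.01].

INTERFACE

Orientations are given as [roll, pitch, yaw] about the fixed x, y, z axes, in that order (R = Rz(yaw) Ry(pitch) Rx(roll)).
In Python, from workcell import bot gives the robot as it stands.
- The arm moves only by the tool carry_out, never from a script. Its argument "rows" is a list that holds one entry, the list of rows, each a list of 4 numbers: the shift along the tool's x, y, z in m, then the turn about the tool's z in degrees. In form: [[[x, y, z, twist], ...]]. A call has 1 to 12 rows; each row is the pose to reach, as a shift and turn from the pose commanded when the call began, along the tool's axes at that moment; what a row does not reach only later rows make up. A row lasts 1/12 s, in which the tool goes at most 41.7 mm and 7.16 degrees, less where a joint would pass 70% of its speed; a pose out of reach is approached as far as the arm can. A call with a gripper value outside its range is refused whole. "grip" is the finger opening in m, from 0 to 0.0854, set as the call begins (left out, the last holds). The fingers move at their own pace and stop on an object; "grip_force" is the grip in N (left out, the last holds). Time passes only in rows, so rows that repeat a pose let the fingers close. It gives the time, the measured TCP pose, the force, the opening and the grip force at its end, in the units of the state.
- bot.observe(): the state, without advancing time (a new reading comes with each control period).
- bot.grab_frame(name): name is "scene" or "top" or "wrist"; returns a dict with "pixels" (400x640x3 uint8, red, green, blue), "K" (3x3 intrinsics, pixels), "pose" (4x4, takes a point from camera to world coordinates). Camera axes: x right, y down, z forward; pixel columns grow to the right and rows downward; lengths in m; the calibration is good to about 2 mm. A picture is of the moment at which its call begins. There is no depth.
- bot.job_done(): hands the job in; it is judged then, once.
Trained networks look in a picture, given as the dict that the camera call returned (one of the last four; its "shot" number tells which), for a name from the list of things; names that differ only in an ending like _2 or _b are one class to them, and where a whole thing is asked for, a point or a joint stands for the part that bears it (a point fixed in the world has none). Each returns a list of dicts, best first, with "conf" (0 to 1); they miss things now and then, are a little off and sometimes report something else, mostly with a low value. They report only what shows in the picture. A call takes as long as a camera call. They do not tell look-alikes from the thing itself.
- bot.look_for(picture, label): "position" ([column, row] in pixels, amid what is visible of it).
- bot.regions_of(picture, label): "region" (400x640 bool, what is visible of it) and "position" ([column, row] in pixels, amid what is visible of it).
- bot.spot_point(picture, label): "position" ([column, row] in pixels: a listed point, or the origin of a listed thing).
The state is a dict: "clock": time; "qpos": joint angles; "qd": joint speeds; "joint_efforts": joint torques, N m; "position": TCP position; "tool_rot": TCP orientation; "force": force on the tool from outside, world axes, zero at the start; "moment": the same for the moment, N m; "grip_width": finger opening in m; "finger_force": force on a finger pad.
Only numpy, scipy, OpenCV 4.12 (cv2) and the standard library are available. Lean on these libraries where they do the work, as an engineer would, in place of code of your own. Each camera call takes 0.05 s, during which the arm holds its last target. There are 200 camera calls.

TASK

Screw the steel pipe elbow down on the air block (clockwise seen from above, by pushing its outlet arm round) until you feel it come up tight on its rubber sealing ring, then carry on only to the first position where its outlet points at the hose guide post. Do not turn it back once it is tight, as that would break the seal, and do not give it another turn, as that would crush the ring.

Things in the scene. Friction and masses are not known exactly. Their poses are not given: they have to be found in the camera images.
- air_block: fixed aluminium air distribution block on a 124 x 78 mm steel foot plate, 48 mm high, with the vertical threaded stub on its top that the elbow is screwed on. Origin: centre of the underside, exactly below the stub's axis.
- stub (a point): point on the stub's vertical axis, 118 mm above the bench; the elbow turns about this axis. Clockwise from above screws it down 2 mm a turn; it stays where left. It turns stiffly (0.15 N m, 2 N when pushed 75 mm from the axis) until, after 0.1 to 1.4 turns (it varies, unseen), it meets the sealing ring; from there it takes about 0.8 N m (10 to 11 N at 75 mm) all the way.
- outlet (a point): centre of the steel pipe elbow's outlet face, 110 mm from the stub's axis, about 115 mm above the bench. Its x axis points out of the outlet (level), z up. The level arm is a round pipe of 29 mm diameter to 90 mm from the axis, then a 39 mm rim. The elbow's vertical leg is 31 to 41 mm in diameter; its top is about 131 mm above the bench.
- seal_ring (a point): middle of the black rubber sealing ring (41 mm diameter, about 12 mm thick) round the stub under the elbow, about 62 mm above the bench. At the start the elbow stands a fraction of a millimetre to 3 mm above it, too little to read from noisy poses: tightness must be felt. Once they meet, the elbow squeezes the ring down with it; it does not spring back.
- post_head (a point): the mark: centre of the flared head (40 mm diameter) of the hose guide post, a fixed dark steel bollard 88 mm high on a round 64 mm foot, 0.16 to 0.24 m from the stub. This point is 75 mm above the bench. A white bottle of about the same height also stands near the block and is not the mark.
Things that resemble listed ones, but are neither listed nor needed, are in the scene too. Of the things that look like the part that bears post_head, take the one that is farthest to the robot's right at the start.

How it is judged:
At the end, for the whole second after the job is handed in: The elbow sits tight on the sealing ring (gap under 0.05 mm, so it was not turned back by more than about 9 degrees) and the line straight out of its outlet passes within 22 mm of the centre of the guide post's head (z of outlet in the frame of seal_ring below 0.05185 m and y of post_head in the frame of outlet between -0.022 and 0.022 m and x of post_head in the frame of outlet above 0 m); the robot touches nothing.
It fails at once if the ring is crushed: the elbow is turned more than about 1.07 turns past the point where it became tight (distance of seal_ring from where it was at the start of the episode above 0.00215 m).
It also fails if it takes over 72 s, if anything falls off the work surface, if the arm or the gripper's body presses on something with over 40 N, if the wrist force passes 120 N, or if a joint passes its speed limit or range.

## Working session

There is one attempt and no reset: what is moved stays moved. The work goes in short steps, Python scripts to look and compute and a tool call to move; the robot and the scene stay as the last step left them, time stands still between calls to the robot, and variables do not carry over. Pictures are saved under pics/ and viewed, at most 10 in all, crops included, and the job is handed in when it is done.

Besides the shell and the picture viewer there is one more tool, called after ">>>" as a command line: name --argument value ..., lists and objects as JSON in quotes. carry_out: Moves the arm, as the interface text tells. Its arguments: {"type":"object","properties":{"rows":{"type":"array","items":{"type":"array","items":{"type":"array","items":{"type":"number"}}}},"grip":{"type":"number"},"grip_force":{"type":"number"}},"required":["rows"]}

```bash
mkdir -p pics; ls; cat > h.py <<'E'
import numpy as np, cv2
from workcell import bot
def proj(f,p):
    T=np.linalg.inv(f["pose"]); c=T[:3,:3]@np.array(p)+T[:3,3]; u=f["K"]@c; return u[:2]/u[2]
def onz(f,px,z):
    d=f["pose"][:3,:3]@np.linalg.inv(f["K"])@np.array([px[0],px[1],1.]); o=f["pose"][:3,3]
    return o+d*(z-o[2])/d[2]
def save(n,im): cv2.imwrite("pics/"+n,im[:,:,::-1])
E
python3 - <<'E'
from h import *
Z={"stub":.118,"outlet":.115,"seal_ring":.062,"post_head":.075,"air_block":0}
ims=[]
for c in ("scene","top"):
    f=bot.grab_frame(c); ims.append(f["pixels"])
    for l,z in Z.items():
        for d in bot.spot_point(f,l)[:4]:
            print(c,l,np.round(d["position"]),round(d["conf"],2),np.round(onz(f,d["position"],z),3))
save("a_scene.png",ims[0]);save("a_top.png",ims[1])
s=bot.observe();print(s)
E
```

```text
pics
scene stub [307. 207.] 0.78 [ 0.513 -0.245  0.118]
scene outlet [340. 248.] 0.8 [ 0.528 -0.359  0.115]
scene seal_ring [305. 223.] 0.9 [ 0.507 -0.244  0.062]
scene post_head [295. 162.] 0.79 [ 0.56  -0.079  0.075]
scene post_head [390. 216.] 0.61 [ 0.677 -0.318  0.075]
scene air_block [306. 239.] 0.74 [ 0.509 -0.247 -0.   ]
top stub [330. 224.] 0.84 [ 0.506 -0.243  0.118]
top stub [328. 226.] 0.24 [ 0.503 -0.239  0.118]
top outlet [386. 207.] 0.95 [ 0.538 -0.355  0.115]
top seal_ring [330. 222.] 0.71 [ 0.514 -0.247  0.062]
top post_head [361. 146.] 0.75 [ 0.676 -0.316  0.075]
top post_head [330. 226.] 0.64 [ 0.505 -0.246  0.075]
top post_head [242. 195.] 0.61 [ 0.573 -0.065  0.075]
top air_block [324. 229.] 0.83 [ 0.507 -0.237  0.   ]
{'clock': 0.6, 'qpos': array([-1.33120871,  0.52139845, -0.03631298,  1.59949717,  0.02122657,
        1.02112923, -0.11276806]), 'qd': array([ 1.69856926e-04,  4.49356869e-04, -6.19990881e-06,  1.26716923e-04,
        7.00322410e-04, -1.14487370e-03,  1.30983397e-03]), 'joint_efforts': array([-1.46466904e-03, -9.26523900e+01,  1.97745167e+00, -3.70158505e+01,
        1.81300112e-02,  2.20599009e-03, -1.54477050e-05]), 'position': array([0.19055458, 0.59522643, 0.23129263]), 'tool_rot': array([-3.14154741e+00,  1.99273976e-05,  2.83181914e+00]), 'force': array([-0.36635875,  1.03053249, -0.5469919 ]), 'moment': array([-0.01226498, -0.05098199,  0.01444631]), 'finger_force': 0.0, 'grip_width': 0.08544906556623384}
```

View pictures.

View pics/a_scene.png

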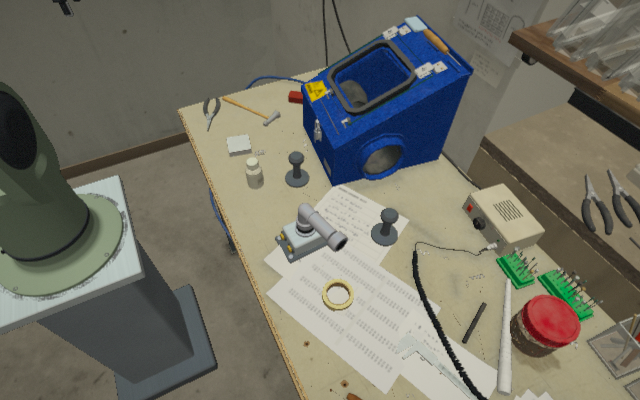

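View pics/a_top.png

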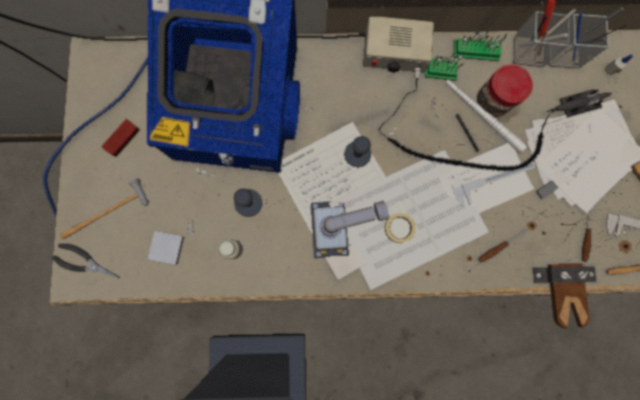

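Two posts fit post_head: A at scene (295,162)/top (247,201) and B at scene (390,216)/top (358,152). The robot's right is −y, so B (y≈−0.32) is the one farthest to the right; A (y≈−0.07) is the look-alike. The white bottle is at scene (254,172). I'll confirm B in a crop.

```bash
python3 - <<'E'
from h import *
f=bot.grab_frame("top"); g=bot.grab_frame("scene")
for l,z in (("post_head",.075),):
  for h in (f,g):
    for d in bot.regions_of(h,l)[:3]: print(l,np.round(d["position"]),round(d["conf"],2),np.round(onz(h,d["position"],.05),3))
for px in [(285,168),(160,160),(298,60)]: print(px,np.round(onz(f,px,0),3),np.round(onz(f,px,.1),3),np.round(onz(f,px,.2),3))
c=f["pixels"][100:270,210:430]; c2=g["pixels"][130:290,240:430]
a=cv2.resize(c,(400,309),interpolation=2);b=cv2.resize(c2,(367,309),interpolation=2)
save("b.png",np.hstack([a,b]))
E
```

```text
post_head [357. 152.] 0.98 [ 0.668 -0.31   0.05 ]
post_head [246. 200.] 0.58 [ 0.568 -0.07   0.05 ]
post_head [389. 231.] 0.93 [ 0.667 -0.336  0.05 ]
post_head [296. 176.] 0.6 [ 0.551 -0.099  0.05 ]
(285, 168) [ 0.647 -0.151  0.   ] [ 0.623 -0.156  0.1  ] [ 0.6   -0.162  0.2  ]
(160, 160) [0.67  0.134 0.   ] [0.644 0.098 0.1  ] [0.618 0.062 0.2  ]
(298, 60) [ 0.91  -0.183  0.   ] [ 0.859 -0.186  0.1  ] [ 0.807 -0.188  0.2  ]
```

View pics/b.png

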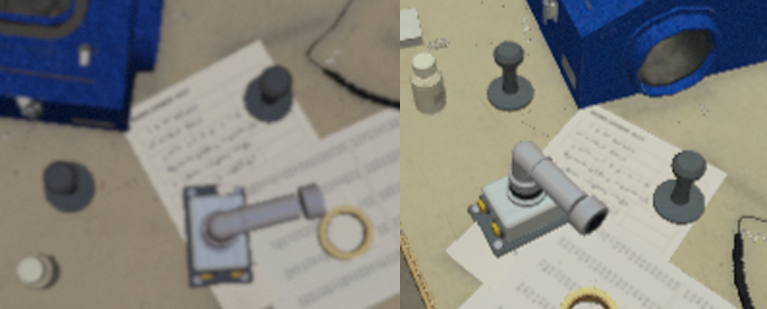

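The crop confirms it. A is the dark bollard at crop (62,185), by the blue box, and B is an identical bollard at crop (270,92). B is to the right of the outlet side and is the mark. Moving over.

>>> carry_out --rows '[[[-0.626, -0.729, 0, 72.25], [-0.626, -0.729, 0, 72.25], [-0.626, -0.729, 0, 72.25], [-0.626, -0.729, 0, 72.25], [-0.626, -0.729, 0, 72.25], [-0.626, -0.729, 0, 72.25], [-0.626, -0.729, 0, 72.25], [-0.626, -0.729, 0, 72.25], [-0.626, -0.729, 0, 72.25], [-0.626, -0.729, 0, 72.25], [-0.626, -0.729, 0, 72.25], [-0.626, -0.729, 0, 72.25]]]' --grip 0

```text
clock: 1.8
position: [0.3855, 0.1329, 0.2316]
tool_rot: [3.141, -0.001, 1.57]
force: [1.0, 1.1, 0.2]
grip_width: -0.0002
finger_force: 0.0
```

>>> carry_out --rows '[[[-0.42, 0.18, 0, 0], [-0.42, 0.18, 0, 0], [-0.42, 0.18, 0, 0], [-0.42, 0.18, 0, 0], [-0.42, 0.18, 0, 0], [-0.42, 0.18, 0, 0], [-0.42, 0.18, 0, 0], [-0.42, 0.18, 0, 0], [-0.42, 0.18, 0, 0], [-0.42, 0.18, 0, 0], [-0.42, 0.18, 0, 0], [-0.42, 0.18, 0, 0]]]'

```text
clock: 2.8
position: [0.5655, -0.2927, 0.2309]
tool_rot: [3.142, 0.004, 1.565]
force: [1.1, -0.9, -0.4]
grip_width: 0.0
finger_force: 0.0
```

```bash
python3 - <<'E'
from h import *
Z={"stub":.118,"outlet":.115,"post_head":.075,"seal_ring":.062,"air_block":0}
for c in ("wrist","top","scene"):
    f=bot.grab_frame(c)
    for l,z in Z.items():
        for d in bot.spot_point(f,l)[:3]:
            print(c,l,np.round(d["position"]),round(d["conf"],2),np.round(onz(f,d["position"],z),3))
    if c=="wrist": save("c.png",f["pixels"])
s=bot.observe();print(s["clock"],s["position"],s["tool_rot"],s["qpos"],s["force"])
E
```

```text
wrist stub [250. 142.] 0.82 [ 0.507 -0.246  0.118]
wrist outlet [283. 250.] 0.94 [ 0.533 -0.353  0.115]
wrist post_head [419. 200.] 0.94 [ 0.679 -0.314  0.075]
wrist seal_ring [261. 138.] 0.86 [ 0.507 -0.248  0.062]
wrist air_block [270. 135.] 0.69 [ 0.508 -0.249  0.   ]
scene stub [306. 209.] 0.84 [ 0.509 -0.248  0.118]
scene outlet [340. 246.] 0.77 [ 0.529 -0.355  0.115]
scene post_head [299. 159.] 0.94 [ 0.573 -0.072  0.075]
scene post_head [389. 216.] 0.61 [ 0.676 -0.316  0.075]
scene seal_ring [304. 222.] 0.9 [ 0.506 -0.241  0.062]
scene air_block [305. 239.] 0.78 [ 0.506 -0.245  0.   ]
3.7 [ 0.56509722 -0.28534118  0.2312827 ] [-3.14152266e+00  7.31084711e-06  1.57078156e+00] [ 0.04626571  0.58629675  0.50791236  1.59699637 -0.31701439  1.04136045
  0.64462831] [ 0.41505362 -1.06425775 -0.64146795]
```

View pics/c.png

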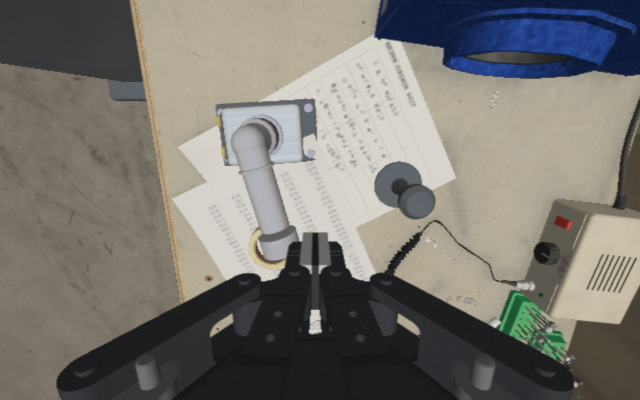

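The wrist view shows the elbow with its stub at (250,142) and its outlet at (283,250), pointing toward −77°. The mark post head is at (415,200), the blue box corner is near (378,35), and the fingers are clear of the pipe. Next I'll check the box clearance and descend.

```bash
python3 - <<'E'
from h import *
f=bot.grab_frame("wrist"); g=bot.grab_frame("scene")
for z in (0,.05,.1,.2): print(z,onz(f,(378,35),z).round(3),onz(f,(446,40),z).round(3),onz(g,(335,185),z).round(3))
print(f["pose"].round(3))
r=.076
for p in range(-40,-400,-10):
    a=np.radians(p); print(p,np.round(1000*r*np.array([np.sin(a),np.cos(a)]),0),end=" ")
E
```

```text
0 [ 0.639 -0.126  0.   ] [ 0.72  -0.131  0.   ] [ 0.647 -0.131  0.   ]
0.05 [ 0.629 -0.138  0.05 ] [ 0.699 -0.142  0.05 ] [ 0.624 -0.168  0.05 ]
0.1 [ 0.619 -0.149  0.1  ] [ 0.678 -0.153  0.1  ] [ 0.602 -0.204  0.1  ]
0.2 [ 0.599 -0.172  0.2  ] [ 0.637 -0.175  0.2  ] [ 0.557 -0.276  0.2  ]
[[ 1.    -0.001 -0.     0.565]
 [-0.001 -0.959 -0.283 -0.212]
 [ 0.     0.283 -0.959  0.374]
 [ 0.     0.     0.     1.   ]]
-40 [-49.  58.] -50 [-58.  49.] -60 [-66.  38.] -70 [-71.  26.] -80 [-75.  13.] -90 [-76.   0.] -100 [-75. -13.] -110 [-71. -26.] -120 [-66. -38.] -130 [-58. -49.] -140 [-49. -58.] -150 [-38. -66.] -160 [-26. -71.] -170 [-13. -75.] -180 [ -0. -76.] -190 [ 13. -75.] -200 [ 26. -71.] -210 [ 38. -66.] -220 [ 49. -58.] -230 [ 58. -49.] -240 [ 66. -38.] -250 [ 71. -26.] -260 [ 75. -13.] -270 [76. -0.] -280 [75. 13.] -290 [71. 26.] -300 [66. 38.] -310 [58. 49.] -320 [49. 58.] -330 [38. 66.] -340 [26. 71.] -350 [13. 75.] -360 [ 0. 76.] -370 [-13.  75.] -380 [-26.  71.] -390 [-38.  66.]
```

>>> carry_out --rows '[[[0, 0, 0.035, 0], [0, 0, 0.07, 0], [0, 0, 0.105, 0], [0, 0, 0.134, 0], [0, 0, 0.134, 0], [0, 0, 0.134, 0]]]'

```text
clock: 4.3
position: [0.5646, -0.2854, 0.097]
tool_rot: [-3.14, -0.0, 1.57]
force: [0.2, -0.2, 0.7]
grip_width: -0.0001
finger_force: 0.0
```

>>> carry_out --rows '[[[-0.01, 0.001, 0, 0], [-0.019, -0.008, 0, 0], [-0.027, -0.019, 0, 0], [-0.032, -0.031, 0, 0], [-0.036, -0.044, 0, 0], [-0.037, -0.057, 0, 0], [-0.036, -0.07, 0, 0], [-0.032, -0.083, 0, 0], [-0.032, -0.083, 0, 0], [-0.032, -0.083, 0, 0]]]'

```text
clock: 5.13
position: [0.4814, -0.318, 0.0981]
tool_rot: [3.141, 0.0, 1.57]
force: [0.4, -0.1, -0.6]
grip_width: 0.0001
finger_force: 0.0
```

```bash
cat > m.py <<'E'
from h import *
S=np.array([.508,-.246]);P=np.array([.678,-.315])
s=bot.observe();print(round(s["clock"],2),s["position"].round(4),s["force"].round(1),s["moment"].round(2))
d=s["position"][:2]-S; print("phi",np.degrees(np.arctan2(d[1],d[0])).round(1),"r",np.hypot(*d).round(4))
# torque about stub of the reaction on the tool
F=s["force"];print("torque",(d[0]*F[1]-d[1]*F[0]).round(2))
for c in ("wrist","top","scene"):
    f=bot.grab_frame(c)
    for l,z in (("outlet",.114),("stub",.117)):
        for q in bot.spot_point(f,l)[:1]:
            p=onz(f,q["position"],z)[:2]; e=p-S
            print(c,l,p.round(3),round(q["conf"],2),"ang",np.degrees(np.arctan2(e[1],e[0])).round(1),"r",np.hypot(*e).round(3))
s=bot.observe();F=s["force"];d=s["position"][:2]-S;print(round(s["clock"],2),F.round(1),"torque",(d[0]*F[1]-d[1]*F[0]).round(2))
E
python3 m.py
```

```text
5.13 [ 0.4814 -0.318   0.0981] [ 0.4 -0.1 -0.6] [ 0.04 -0.04 -0.01]
phi -110.3 r 0.0768
torque 0.03
wrist outlet [ 0.431 -0.328] 0.98 ang -133.3 r 0.112
wrist stub [ 0.506 -0.248] 0.67 ang -127.1 r 0.003
top stub [ 0.502 -0.245] 0.89 ang 170.4 r 0.007
scene outlet [ 0.429 -0.329] 0.53 ang -133.7 r 0.114
5.58 [ 0.5  0.6 -0.1] torque 0.02
```

>>> carry_out --rows '[[[0.005, -0.012, 0, 0], [0.013, -0.023, 0, 0], [0.022, -0.032, 0, 0], [0.033, -0.04, 0, 0], [0.045, -0.045, 0, 0]]]'

```text
clock: 6.0
position: [0.4366, -0.2726, 0.0974]
tool_rot: [3.141, 0.001, 1.57]
force: [1.9, -2.7, -0.0]
grip_width: 0.0002
finger_force: 1.1
```

```bash
python3 m.py
```

```text
6.0 [ 0.4366 -0.2726  0.0974] [ 1.9 -2.7 -0. ] [-0.43 -0.43 -0.02]
phi -159.6 r 0.0762
torque 0.25
wrist outlet [ 0.397 -0.249] 0.63 ang -178.5 r 0.111
wrist stub [ 0.507 -0.249] 0.97 ang -114.8 r 0.003
top outlet [ 0.497 -0.237] 0.61 ang 139.1 r 0.014
top stub [ 0.507 -0.245] 0.6 ang 130.9 r 0.002
scene outlet [ 0.401 -0.242] 0.79 ang 178.0 r 0.108
scene stub [ 0.517 -0.243] 0.72 ang 18.9 r 0.009
6.45 [ 0.1 -0.1 -0.2] torque 0.01
```

>>> carry_out --rows '[[[0.013, -0.004, 0, 0], [0.026, -0.005, 0, 0], [0.039, -0.004, 0, 0], [0.052, 0, 0, 0], [0.064, 0.005, 0, 0], [0.075, 0.013, 0, 0]]]'

```text
clock: 6.95
position: [0.4499, -0.1974, 0.0973]
tool_rot: [-3.141, 0.0, 1.57]
force: [-0.7, -2.5, 0.9]
grip_width: 0.0002
finger_force: 1.0
```

>>> carry_out --rows '[[[0.009, 0.009, 0, 0], [0.017, 0.02, 0, 0], [0.022, 0.032, 0, 0], [0.026, 0.045, 0, 0], [0.027, 0.058, 0, 0], [0.026, 0.071, 0, 0]]]'

```text
clock: 7.45
position: [0.5223, -0.1707, 0.0971]
tool_rot: [-3.141, -0.0, 1.572]
force: [-2.4, -0.1, 0.0]
grip_width: 0.0001
finger_force: 0.9
```

>>> carry_out --rows '[[[-0.004, 0.013, 0, 0], [-0.009, 0.025, 0, 0], [-0.017, 0.036, 0, 0], [-0.026, 0.045, 0, 0], [-0.037, 0.053, 0, 0]]]'

```text
clock: 7.87
position: [0.5753, -0.2078, 0.0969]
tool_rot: [-3.141, -0.001, 1.572]
force: [-2.3, 1.8, -0.3]
grip_width: -0.0001
finger_force: 0.9
```

```bash
python3 m.py
```

```text
7.87 [ 0.5753 -0.2078  0.0969] [-2.3  1.8 -0.3] [ 0.36  0.42 -0.06]
phi 29.6 r 0.0773
torque 0.21
top stub [ 0.507 -0.246] 0.86 ang 149.4 r 0.001
scene outlet [ 0.617 -0.231] 0.9 ang 7.7 r 0.11
scene stub [ 0.507 -0.244] 0.84 ang 112.1 r 0.002
8.32 [ 0.9  0.5 -0.2] torque -0.0
```

>>> carry_out --rows '[[[-0.006, 0.003, 0, 0], [-0.012, 0.005, 0, 0], [-0.018, 0.007, 0, 0], [-0.025, 0.009, 0, 0]]]'

```text
clock: 8.65
position: [0.5832, -0.234, 0.0972]
tool_rot: [-3.141, -0.0, 1.571]
force: [-1.1, 2.9, -0.7]
grip_width: -0.0004
finger_force: 1.0
```

```bash
python3 m.py
```

```text
8.65 [ 0.5832 -0.234   0.0972] [-1.1  2.9 -0.7] [ 0.43  0.27 -0.04]
phi 9.1 r 0.0762
torque 0.23
wrist outlet [ 0.542 -0.207] 0.64 ang 49.4 r 0.052
wrist stub [ 0.505 -0.248] 0.83 ang -142.6 r 0.004
top stub [ 0.5   -0.244] 0.63 ang 167.4 r 0.008
scene outlet [ 0.617 -0.267] 0.74 ang -11.0 r 0.111
scene stub [ 0.515 -0.241] 0.81 ang 33.5 r 0.009
9.1 [-0.5 -0.   0.6] torque 0.01
```

>>> carry_out --rows '[[[-0.005, 0.001, 0, 0], [-0.01, 0.001, 0, 0], [-0.013, 0.001, 0, 0]]]'

```text
clock: 9.35
position: [0.584, -0.247, 0.0973]
tool_rot: [-3.141, -0.0, 1.571]
force: [-1.2, 1.6, -1.0]
grip_width: 0.0003
finger_force: 0.9
```

```bash
python3 m.py
```

```text
9.35 [ 0.584  -0.247   0.0973] [-1.2  1.6 -1. ] [ 0.45  0.19 -0.02]
phi -0.8 r 0.076
torque 0.12
wrist stub [ 0.506 -0.247] 0.6 ang -148.7 r 0.002
top stub [ 0.501 -0.243] 0.76 ang 157.5 r 0.008
scene outlet [ 0.611 -0.278] 0.63 ang -17.3 r 0.108
scene stub [ 0.512 -0.246] 0.57 ang -1.6 r 0.004
9.8 [-0.2  0.3 -0.6] torque 0.02
```

>>> carry_out --rows '[[[-0.004, 0, 0, 0], [-0.008, -0.0005, 0, 0]]]'

```text
clock: 9.97
position: [0.5837, -0.2541, 0.0973]
tool_rot: [-3.141, -0.0, 1.571]
force: [-0.4, 3.1, 0.2]
grip_width: 0.0002
finger_force: 0.9
```

>>> carry_out --rows '[[[-0.013, -0.0025, 0, 0], [-0.025, -0.007, 0, 0], [-0.037, -0.014, 0, 0], [-0.047, -0.022, 0, 0], [-0.055, -0.033, 0, 0], [-0.061, -0.044, 0, 0]]]'

```text
clock: 10.47
position: [0.5385, -0.3165, 0.0973]
tool_rot: [3.141, 0.0, 1.57]
force: [9.0, 7.9, -2.2]
grip_width: -0.0001
finger_force: 4.9
```

>>> carry_out --rows '[[[-0.005, -0.013, 0, 0], [-0.007, -0.026, 0, 0], [-0.007, -0.039, 0, 0], [-0.004, -0.052, 0, 0], [0.001, -0.064, 0, 0], [0.008, -0.076, 0, 0], [0.016, -0.086, 0, 0], [0.027, -0.094, 0, 0]]]'

```text
clock: 11.13
position: [0.4457, -0.2902, 0.0982]
tool_rot: [3.138, 0.003, 1.569]
force: [11.7, -7.3, -3.3]
grip_width: -0.0003
finger_force: 5.1
```

>>> carry_out --rows '[[[0.011, -0.006, 0, 0], [0.024, -0.011, 0, 0], [0.037, -0.013, 0, 0], [0.05, -0.013, 0, 0], [0.063, -0.01, 0, 0], [0.075, -0.005, 0, 0], [0.087, 0.002, 0, 0], [0.097, 0.01, 0, 0]]]'

```text
clock: 11.8
position: [0.4541, -0.1931, 0.0977]
tool_rot: [-3.142, 0.002, 1.568]
force: [-6.5, -11.2, 3.3]
grip_width: 0.0
finger_force: 5.2
```

```bash
python3 m.py
```

```text
11.8 [ 0.4541 -0.1931  0.0977] [ -6.5 -11.2   3.3] [-2.33  1.28 -0.1 ]
phi 135.5 r 0.0755
torque 0.95
wrist outlet [ 0.458 -0.147] 0.89 ang 116.5 r 0.111
top stub [ 0.502 -0.246] 0.81 ang 175.5 r 0.006
scene outlet [ 0.468 -0.153] 0.59 ang 113.4 r 0.101
scene stub [ 0.509 -0.246] 0.91 ang -11.4 r 0.001
12.25 [-6.7 -1.4  7.4] torque 0.43
```

>>> carry_out --rows '[[[0.008, 0.011, 0, 0], [0.014, 0.022, 0, 0], [0.019, 0.035, 0, 0], [0.021, 0.048, 0, 0], [0.021, 0.061, 0, 0], [0.018, 0.074, 0, 0], [0.013, 0.086, 0, 0], [0.006, 0.098, 0, 0], [-0.002, 0.108, 0, 0]]]'

```text
clock: 13.0
position: [0.5612, -0.1934, 0.0966]
tool_rot: [-3.137, -0.002, 1.571]
force: [-11.6, 5.9, -1.5]
grip_width: -0.0002
finger_force: 4.9
```

```bash
python3 m.py
```

```text
13.0 [ 0.5612 -0.1934  0.0966] [-11.6   5.9  -1.5] [ 1.11  2.42 -0.09]
phi 44.7 r 0.0748
torque 0.92
wrist outlet [ 0.603 -0.194] 0.96 ang 28.6 r 0.109
top stub [ 0.505 -0.244] 0.83 ang 150.2 r 0.004
scene outlet [ 0.605 -0.188] 0.87 ang 30.8 r 0.113
13.45 [-6.   4.7  0.1] torque 0.57
```

>>> carry_out --rows '[[[-0.011, 0.008, 0, 0], [-0.022, 0.014, 0, 0], [-0.035, 0.019, 0, 0], [-0.04, 0.02, 0, 0]]]'

```text
clock: 13.78
position: [0.5818, -0.2338, 0.0966]
tool_rot: [-3.138, -0.002, 1.57]
force: [-4.8, 10.9, -0.3]
grip_width: 0.0002
finger_force: 5.2
```

```bash
python3 m.py; python3 - <<'E'
from h import *
f=bot.grab_frame("wrist"); save("d.png",f["pixels"])
S=np.array([.508,-.246])
for a in (-5,-10,-15,-20): print(a,proj(f,[*(S+.11*np.array([np.cos(np.radians(a)),np.sin(np.radians(a))])),.113]).round(0))
E
```

```text
13.78 [ 0.5818 -0.2338  0.0966] [-4.8 10.9 -0.3] [ 2.35  1.15 -0.16]
phi 9.4 r 0.0748
torque 0.86
wrist stub [ 0.505 -0.248] 0.76 ang -144.7 r 0.004
top outlet [ 0.498 -0.233] 0.32 ang 129.3 r 0.017
top stub [ 0.503 -0.239] 0.66 ang 126.8 r 0.009
scene outlet [ 0.62  -0.252] 0.77 ang -3.2 r 0.113
scene stub [ 0.507 -0.249] 0.79 ang -102.0 r 0.004
14.23 [-4.8  8.2 -1.8] torque 0.67
-5 [385. 303.]
-10 [381. 318.]
-15 [376. 333.]
-20 [370. 347.]
```

View pics/d.png

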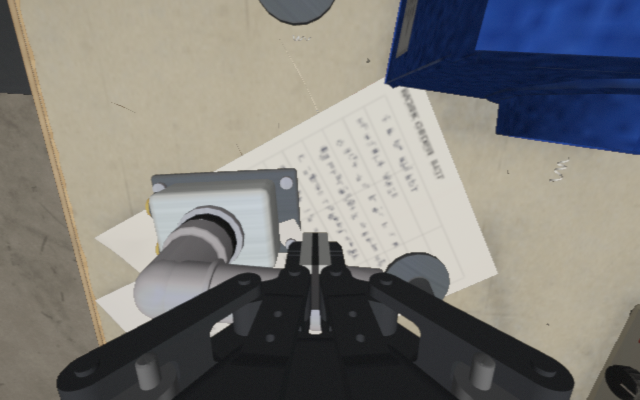

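The wrist view shows the fingers at (315,250) covering the outlet end, with the arm just short of the post foot at (418,275). Going by contact geometry the elbow is at about −12°, so I'll push about 8° more, back off and measure with the view clear.

>>> carry_out --rows '[[[-0.005, 0.0005, 0, 0], [-0.01, 0.001, 0, 0], [-0.01, 0.001, 0, 0], [0.01, 0.001, 0, 0], [0.035, 0.001, 0, 0], [0.035, 0.001, -0.04, 0], [0.035, 0.001, -0.08, 0], [0.035, 0.001, -0.12, 0], [0.035, -0.04, -0.12, 0], [0.035, -0.08, -0.12, 0], [0.035, -0.1, -0.12, 0], [0.035, -0.1, -0.12, 0]]]'

```text
clock: 15.28
position: [0.4788, -0.1994, 0.2178]
tool_rot: [-3.141, -0.001, 1.568]
force: [-0.2, -0.6, -0.2]
grip_width: -0.0003
finger_force: 0.0
```

```bash
python3 m.py; python3 - <<'E'
from h import *
f=bot.grab_frame("wrist"); g=bot.grab_frame("scene"); t=bot.grab_frame("top")
S=np.array([.508,-.246]);P=np.array([.678,-.315])
for n,q in (("w",f),("s",g),("t",t)):
    o=bot.spot_point(q,"outlet")[:1]; p=bot.spot_point(q,"post_head")[:3]
    print(n,[ (onz(q,d["position"],.114).round(3),round(d["conf"],2)) for d in o],[onz(q,d["position"],.075).round(3) for d in p])
    if n!="w": continue
im=f["pixels"].copy()
L=[tuple(int(v) for v in proj(f,p)) for p in ([*S,.113],[*(S+.11*(P-S)/np.linalg.norm(P-S)),.113],[*P,.113])]
cv2.polylines(im,[np.array(L)],False,(255,0,0),1); save("e.png",im); print(L)
E
```

```text
15.28 [ 0.4788 -0.1994  0.2178] [-0.2 -0.6 -0.2] [-0.02 -0.07 -0.01]
phi 122.1 r 0.055
torque 0.03
wrist outlet [ 0.613 -0.269] 0.93 ang -12.2 r 0.107
wrist stub [ 0.507 -0.25 ] 0.93 ang -99.2 r 0.004
top outlet [ 0.665 -0.309] 0.48 ang -21.8 r 0.169
scene outlet [ 0.618 -0.272] 0.58 ang -13.5 r 0.113
scene stub [ 0.509 -0.247] 0.88 ang -39.6 r 0.002
15.73 [ 0.6 -0.6  0.9] torque -0.02
w [(array([ 0.615, -0.269,  0.114]), 0.69)] [array([ 0.675, -0.313,  0.075]), array([ 0.568, -0.067,  0.075])]
s [(array([ 0.615, -0.267,  0.114]), 0.84)] [array([ 0.678, -0.324,  0.075]), array([ 0.571, -0.07 ,  0.075]), array([ 0.491, -0.289,  0.075])]
t [] [array([ 0.677, -0.31 ,  0.075])]
[(340, 243), (442, 281), (505, 304)]
```

View pics/e.png

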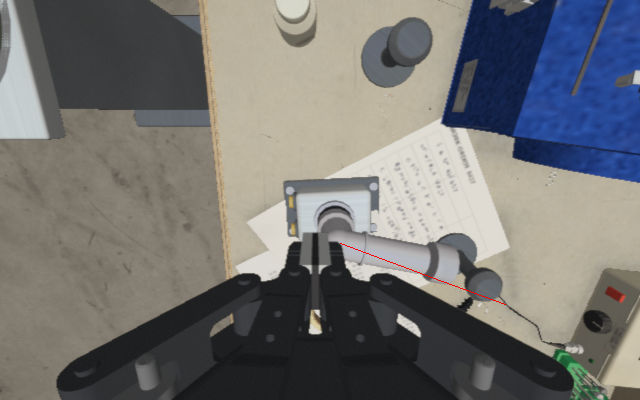

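The wrist view shows the elbow outlet at (440,262), while the red line toward the mark's head ends at (483,285). The elbow is at about −12.5° and the goal is −22°, so it needs about 9–10° more.

>>> carry_out --rows '[[[0, 0.04, 0, 0], [0, 0.08, 0, 0], [0, 0.1, 0, 0], [0, 0.1, 0.04, 0], [0, 0.1, 0.08, 0], [0, 0.1, 0.12, 0], [0, 0.1, 0.12, 0], [-0.03, 0.1, 0.12, 0], [-0.045, 0.101, 0.12, 0], [-0.051, 0.101, 0.12, 0], [-0.057, 0.1, 0.12, 0], [-0.057, 0.1, 0.12, 0]]]'

```text
clock: 17.18
position: [0.5834, -0.2546, 0.0987]
tool_rot: [-3.141, -0.002, 1.57]
force: [-1.0, 10.4, -2.9]
grip_width: 0.0001
finger_force: 4.5
```

>>> carry_out --rows '[[[0, 0, 0, 0], [0, 0, 0, 0], [0.02, 0, 0, 0], [0.045, 0, 0, 0], [0.045, 0, -0.04, 0], [0.045, 0, -0.08, 0], [0.045, 0, -0.12, 0], [0.045, -0.04, -0.12, 0], [0.045, -0.08, -0.12, 0], [0.045, -0.1, -0.12, 0], [0.045, -0.1, -0.12, 0]]]'

```text
clock: 18.1
position: [0.4801, -0.2109, 0.2197]
tool_rot: [3.14, -0.001, 1.568]
force: [0.5, 0.5, 0.8]
grip_width: -0.0002
finger_force: 0.0
```

```bash
python3 m.py; python3 - <<'E'
from h import *
f=bot.grab_frame("wrist")
S=np.array([.508,-.246]);P=np.array([.678,-.315])
im=f["pixels"].copy()
L=[tuple(int(v) for v in proj(f,p)) for p in ([*S,.113],[*(S+.11*(P-S)/np.linalg.norm(P-S)),.113],[*P,.113])]
cv2.polylines(im,[np.array(L)],False,(255,0,0),1); save("g.png",cv2.resize(im[180:340,260:580],(800,400)))
E
```

```text
18.1 [ 0.4801 -0.2109  0.2197] [0.5 0.5 0.8] [-0.1  -0.07  0.  ]
phi 128.5 r 0.0448
torque -0.03
wrist outlet [ 0.608 -0.287] 0.85 ang -22.2 r 0.108
wrist stub [ 0.508 -0.249] 0.83 ang -85.5 r 0.003
scene outlet [ 0.614 -0.284] 0.62 ang -19.6 r 0.112
scene stub [ 0.514 -0.241] 0.57 ang 38.3 r 0.008
18.55 [-0.4  0.6  0.4] torque -0.0
```

View pics/g.png

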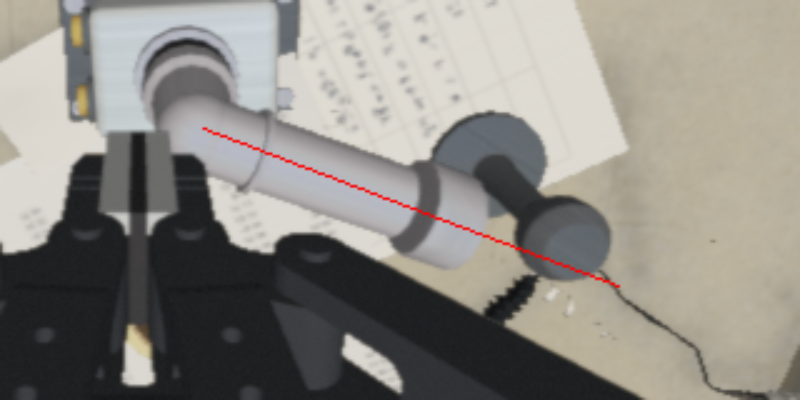

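The crop shows the red line to the mark lying along the pipe axis, with the outlet rim at (440,220). The measured angle is −20 to −22° against a goal of −22°, well inside the ±7° tolerance. The elbow felt tight (10–13 N), and the arm is clear of everything.

```bash
python3 -c "
from workcell import bot
print(bot.job_done())"
```

```text
the job is handed in; nothing more can be done
None
```

I screwed the elbow down until it felt tight on its ring, carried on to the first position where its outlet points at the right-hand guide post (within about 2° by camera), and handed the job in at 18.6 s with the arm clear; no verdict came back.

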